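Gather the nuts in the tote's pouring corner

TASK

One hexagon nut has been left lying on the worktop: put it into the parts tote with the other three and let go of it. Then take the tote by its bar handle, lift it well clear of the worktop (about 10 cm), and tilt it by about 30 degrees towards the corner with the pouring lip, so that all four nuts slide together into that corner and none falls out. Finish while holding the tote still in the air like that, tilted, with the nuts gathered in the lip corner; do not put it down, and leave the loupe, the grommet jar and the relay undisturbed.

Things in the scene. Friction and masses are not known exactly. Their poses are not given: they have to be found in the camera images.
- tote: Open black tote, grey floor, loose, about 0.3 kg, 200 mm (its x) by 140 mm (its y). Origin: centre of its underside, z up. Floor 4 mm thick, slick (loose nuts slide from roughly 10 degrees of tilt); walls 3 mm thick, 40 mm high. A rigid bar handle runs along its x over the middle (y = 0), leaving an opening 60 mm wide on either side. Yaw varies widely, lip corner away from the robot or to a side.
- tote_lip_corner (a point): Inner floor point right in the corner with the pouring lip, at (97, 67, 4) mm in the tote's frame; axes as the tote's. At this corner the walls drop to 22 mm high over 34 mm each way, and a 44 mm wide black lip sloping upwards sticks out along the diagonal to about 20 mm beyond the corner.
- tote_grip (a point): Middle of the aluminium bar handle, at (0, 0, 58) mm in the tote's frame, about above the centre of mass; axes as the tote's. The bar runs from end to end along x, is 14 mm thick (pinch it along y) and 16 mm high, from 50 to 66 mm above the underside, on a 30 mm wide upright at each end.
- nut_0: One of the three nuts already in the tote: steel hexagon nut, 22 mm across flats, 25 mm across corners, 12 mm high, 30 g, lying flat. Origin: centre of its underside, z up; two opposite flats face along its x and -x (others every 60 degrees). At the start it lies loose on the tote's floor.
- nut_1: One of the three nuts already in the tote: steel hexagon nut, 22 mm across flats, 25 mm across corners, 12 mm high, 30 g, lying flat. Origin: centre of its underside, z up; two opposite flats face along its x and -x (others every 60 degrees). At the start it lies loose on the tote's floor.
- nut_2: One of the three nuts already in the tote: steel hexagon nut, 22 mm across flats, 25 mm across corners, 12 mm high, 30 g, lying flat. Origin: centre of its underside, z up; two opposite flats face along its x and -x (others every 60 degrees). At the start it lies loose on the tote's floor.
- nut_stray: The nut left out: steel hexagon nut, 22 mm across flats, 25 mm across corners, 12 mm high, 30 g, lying flat. Origin: centre of its underside, z up; two opposite flats face along its x and -x (others every 60 degrees). At the start it lies loose on the open worktop to the right of the tote.
- loupe: Bystander to be left alone, loose: black stand loupe, a waisted round eyepiece 41 mm across, 34 mm high. Origin: centre of its underside.
- grommet_jar: Bystander to be left alone, loose: clear round jar with a black lid, 50 mm across, 43 mm high. Origin: centre of its underside.
- relay: Bystander to be left alone, loose: relay module, a white block 35 x 28 mm and 22 mm high with a smaller amber cap on top to 26 mm. Origin: centre of its underside.

How it is judged:
On the way, in this order (a step that is already met when the one before it is completed fails the run):
1. the nut that was left out lies in the tote, released, with the tote still standing on the worktop (x of nut_stray in the frame of tote between -0.097 and 0.097 m and y of nut_stray in the frame of tote between -0.067 and 0.067 m and z of nut_stray in the frame of tote between -0.002 and 0.036 m and contact force between nut_stray and the fingers below 0.1 N and height (world z) of tote below 0.02 m and angle between tote's own z axis and vertical below 0.1 rad), for 0.2 s.
2. the tote is lifted off the worktop in the fingers with all four nuts in it (x of nut_0 in the frame of tote between -0.097 and 0.097 m and y of nut_0 in the frame of tote between -0.067 and 0.067 m and z of nut_0 in the frame of tote between -0.002 and 0.036 m and x of nut_1 in the frame of tote between -0.097 and 0.097 m and y of nut_1 in the frame of tote between -0.067 and 0.067 m and z of nut_1 in the frame of tote between -0.002 and 0.036 m and x of nut_2 in the frame of tote between -0.097 and 0.097 m and y of nut_2 in the frame of tote between -0.067 and 0.067 m and z of nut_2 in the frame of tote between -0.002 and 0.036 m and x of nut_stray in the frame of tote between -0.097 and 0.097 m and y of nut_stray in the frame of tote between -0.067 and 0.067 m and z of nut_stray in the frame of tote between -0.002 and 0.036 m and height (world z) of tote_grip above 0.12 m and height (world z) of tote_lip_corner above 0.03 m and contact force between tote and the fingers above 2 N), for 0.2 s.
At the end, for the whole second after the job is handed in: All four nuts lie still inside the tote, each with its origin within 90 mm of the inner lip corner and not touched by the robot; the tote is held still in the fingers, tilted between 15 and 45 degrees from level, with the lip corner of its floor at least 50 mm above the worktop (x of nut_0 in the frame of tote between -0.097 and 0.097 m and y of nut_0 in the frame of tote between -0.067 and 0.067 m and z of nut_0 in the frame of tote between -0.002 and 0.036 m and distance between each of nut_0, nut_1, nut_2, nut_stray and tote_lip_corner below 0.09 m and linear speed of each of nut_0, nut_1, nut_2, nut_stray, tote below 0.03 m/s and contact force between each of nut_0, nut_1, nut_2, nut_stray and the arm below 0.1 N and contact force between each of nut_0, nut_1, nut_2, nut_stray and the fingers below 0.1 N and x of nut_1 in the frame of tote between -0.097 and 0.097 m and y of nut_1 in the frame of tote between -0.067 and 0.067 m and z of nut_1 in the frame of tote between -0.002 and 0.036 m and x of nut_2 in the frame of tote between -0.097 and 0.097 m and y of nut_2 in the frame of tote between -0.067 and 0.067 m and z of nut_2 in the frame of tote between -0.002 and 0.036 m and x of nut_stray in the frame of tote between -0.097 and 0.097 m and y of nut_stray in the frame of tote between -0.067 and 0.067 m and z of nut_stray in the frame of tote between -0.002 and 0.036 m and angle between tote's own z axis and vertical between 0.26 and 0.8 rad and height (world z) of tote_lip_corner above 0.05 m and contact force between tote and the fingers above 2 N and angular speed of tote below 0.15 rad/s); the arm keeps its last pose, push and grip.
It fails at once if the loupe is pushed more than 20 mm (distance of loupe from where it was at the start of the episode above 0.02 m).
It fails at once if the grommet jar is pushed more than 20 mm (distance of grommet_jar from where it was at the start of the episode above 0.02 m).
It fails at once if the relay is pushed more than 20 mm (distance of relay from where it was at the start of the episode above 0.02 m).
It also fails if it takes over 48 s, if anything falls off the work surface, if the arm or the gripper's body presses on something with over 40 N, if the wrist force passes 120 N, or if a joint passes its speed limit or range.

ROBOT

A 6-joint arm with a two-finger parallel gripper is mounted at the origin on a cart in front of the work surface, level with it; the furniture and walls round the work are solid. World frame = base frame: x ahead of the robot, y to its left, z up, the work surface at z = 0. Lengths are in m, angles in rad, forces in N, time in s.
With the tool pointing down it reaches from about 0.35 to 0.85 m from the base axis. Payload 8.1 kg.
Tool frame: the origin (TCP) lies at the very end of the fingers, on their centre line; the grasp point (between the pads) lies 19 mm behind it; z points along the fingers, y is the direction in which the jaws open and shut (so a half turn about z gives the same grasp; the last joint's range is limited). The gripper opens to 85 mm and grips with 20 to 120 N. Pads are 22 mm wide; open, the fingers measure 114 mm over their backs; the gripper's body (76 mm by 85 mm) begins 54 mm behind the grasp point. The pads swing forward as they close: fully open they stand 13 mm farther back than shut.
Start: joints at [-1.287, 0.13, 1.488, -0, 1.523, -0.085], TCP at [0.216, -0.56, 0.231] pointing down, gripper open.
Joint ranges: [-2.96, 2.96], [-0.89, 2.26], [0.02, 2.5], [-1.34, 4.48], [0, 2.73], [-2.66, 2.66]. Speed limits (rad/s): [2.39, 2.39, 2.79, 3.14, 3.14, 3.14].

INTERFACE

Orientations are given as a unit quaternion [x, y, z, w].
In Python, from plant import get_state, get_image, sign_off, look_for, outline_of gives the robot as it stands.
- The arm moves only by the tool apply_moves, never from a script. Its argument "deltas" is a list of rows, each an object with "dp": the shift along the tool's x, y, z in m, a list of three; "twist": the turn about the tool's z in rad. In form: [{"dp": [tx, ty, tz], "twist": twist}, ...]. A call has exactly 8 rows; each row shifts and turns the commanded pose from where the row before left it, along the tool's axes as they then stand; what a row does not reach is not made up. A row lasts 1/12 s, in which the tool goes at most 41.7 mm and 7.16 degrees, less where a joint would pass 70% of its speed; a pose out of reach is approached as far as the arm can. A call is refused whole if a number of a shift passes 0.0417 or a number of a turn 0.125, either way. A call with a gripper value outside its range is refused whole. "jaw" is the opening, from 0 (shut) to 1 (fully open), set as the call begins (left out, the last holds). The fingers move at their own pace and stop on an object; "force" is the grip in N (left out, the last holds). Time passes only in rows, so rows that do not move let the fingers close, or fill a call up. It gives the time, the measured TCP pose, the force and the opening at its end, in the units of the state.
- get_state(): the state, without advancing time (a new reading comes with each control period).
- get_image(name): name is "scene" or "top" or "wrist"; returns a dict with "color" (480x640x3 uint8, red, green, blue), "fx", "fy", "cx", "cy" (pixels), "R" (3x3) and "t" (3): a world point X has camera coordinates R X + t; the wrist camera has in their place "mount" (4x4, takes a point from camera to tool coordinates, whose origin is the TCP and whose axes are the flange's). Camera axes: x right, y down, z forward; pixel columns grow to the right and rows downward; lengths in m; the calibration is good to about 2 mm. A picture is of the moment at which its call begins: read the wrist's pose just before it. There is no depth.
- sign_off(): hands the job in, once; it reports no verdict.
Trained networks look in a picture, given as the dict that the camera call returned (one of the last four; its "shot" number tells which), for a name from the list of things; names that differ only in an ending like _2 or _b are one class to them, and where a whole thing is asked for, a point or a joint stands for the part that bears it (a point fixed in the world has none). Each returns a list of dicts, best first, with "conf" (0 to 1); they miss things now and then, are a little off and sometimes report something else, mostly with a low value. They report only what shows in the picture. A call takes as long as a camera call.
- look_for(picture, label): "pixel" ([row, column] in pixels, amid what is visible of it).
- outline_of(picture, label): "region" (480x640 bool, what is visible of it) and "pixel" ([row, column] in pixels, amid what is visible of it).
The state is a dict: "clock": time; "q": joint angles; "qd": joint speeds; "joint_efforts": joint torques, N m; "tcp_pos": TCP position; "tool_rot": TCP orientation; "wrist_force": force on the tool from outside, world axes, zero at the start; "moment": the same for the moment, N m; "grip_width": opening from 0.0 (shut) to 1.0 (fully open).
Only numpy, scipy, OpenCV 4.12 (cv2) and the standard library are available. Lean on these libraries where they do the work, as an engineer would, in place of code of your own. Each camera call takes 0.05 s, during which the arm holds its last target.

## Working session

There is one attempt and no reset: what is moved stays moved. The work goes in short steps, Python scripts to look and compute and a tool call to move; the robot and the scene stay as the last step left them, time stands still between calls to the robot, and variables do not carry over. Pictures are saved under pics/ and viewed, and the job is handed in when it is done.

Besides the shell and the picture viewer there is one more tool, called after "Emit:" by a JSON object that holds its "name" and its "arguments". apply_moves: Moves the arm, as the interface text tells. Its arguments: {"type":"object","properties":{"deltas":{"type":"array"},"jaw":{"type":"number"},"force":{"type":"number"}},"required":["deltas"]}

```bash
ls; mkdir -p pics; python3 - <<'E'
from plant import *
import cv2,numpy as np
s=get_state(); print({k:np.round(v,3).tolist() for k,v in s.items()})
for n in ("top","scene"):
    p=get_image(n); cv2.imwrite(f"pics/{n}0.png",cv2.cvtColor(p["color"],cv2.COLOR_RGB2BGR))
    print(n,p["fx"],p["cx"],p["cy"],np.round(p["R"],3).tolist(),np.round(p["t"],3).tolist())
    for l in ("tote_lip_corner","tote_grip","nut_stray","nut_0","loupe","grommet_jar","relay","tote"):
        print(l,[(np.round(d["pixel"]).tolist(),round(d["conf"],2)) for d in look_for(p,l)])
E
```

```text
pics
{'clock': 0.0, 'q': [-1.287, 0.131, 1.489, 0.0, 1.523, -0.085], 'qd': [-0.0, -0.001, 0.002, -0.002, 0.0, -0.0], 'joint_efforts': [-0.001, -56.939, -50.057, -0.0, 0.015, 0.0], 'tcp_pos': [0.216, -0.559, 0.23], 'tool_rot': [0.983, 0.183, -0.0, -0.001], 'wrist_force': [0.813, 0.354, 0.25], 'moment': [0.032, 0.009, -0.008], 'grip_width': 1.004}
top 541.5958787046858 319.244983149915 245.84084753368464 [[-0.015, -1.0, -0.004], [-0.997, 0.016, -0.081], [0.081, 0.002, -0.997]] [-0.017, 0.5, 1.604]
tote_lip_corner [([247.0, 270.0], 0.67), ([278.0, 189.0], 0.3)]
tote_grip [([247.0, 270.0], 0.71)]
nut_stray [([246.0, 270.0], 0.18)]
nut_0 []
loupe [([231.0, 440.0], 0.54)]
grommet_jar [([279.0, 193.0], 0.46)]
relay []
tote [([246.0, 268.0], 0.55)]
scene 539.9717367792193 321.2947674896308 232.21507410194616 [[-0.716, -0.698, 0.006], [-0.523, 0.531, -0.667], [0.462, -0.481, -0.745]] [0.359, 0.342, 0.978]
tote_lip_corner [([301.0, 282.0], 0.74)]
tote_grip [([301.0, 282.0], 0.73)]
nut_stray []
nut_0 [([319.0, 261.0], 0.63), ([291.0, 290.0], 0.51)]
loupe [([169.0, 416.0], 0.79)]
grommet_jar [([398.0, 226.0], 0.8)]
relay [([363.0, 165.0], 0.54)]
tote [([299.0, 276.0], 0.63)]
```

View pics/top0.png

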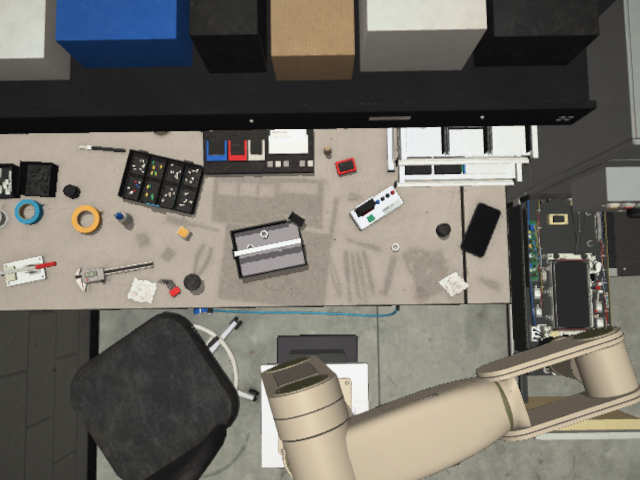

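View pics/scene0.png

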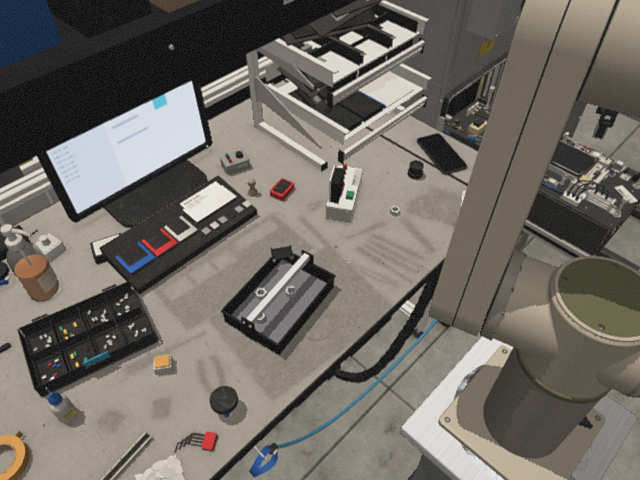

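The top view shows the tote at about (247,268), with the lip at about (218,297), away and to the right. The stray nut is at (246,395), the loupe at (231,442), the jar at (281,193) and the relay at about (232,183). Next I'll zoom in and measure.

```bash
cat > h.py <<'E'
from plant import *
import cv2,numpy as np
from scipy.spatial.transform import Rotation as Ro
def save(p,n,crop=None,s=1):
    im=cv2.cvtColor(p["color"],cv2.COLOR_RGB2BGR)
    if crop: r0,r1,c0,c1=crop; im=im[r0:r1,c0:c1]
    cv2.imwrite(f"pics/{n}.png",cv2.resize(im,None,fx=s,fy=s,interpolation=cv2.INTER_CUBIC))
def cam(p,st=None):
    if "R" in p: return np.array(p["R"]),np.array(p["t"])
    M=np.array(p["mount"]); Rt=Ro.from_quat(st["tool_rot"]).as_matrix()
    Rw=Rt@M[:3,:3]; c=Rt@M[:3,3]+np.array(st["tcp_pos"])
    return Rw.T,-Rw.T@c
def ray(p,rc,z,st=None):
    R,t=cam(p,st); d=R.T@np.array([(rc[1]-p["cx"])/p["fx"],(rc[0]-p["cy"])/p["fy"],1]); c=-R.T@t
    return c+d*(z-c[2])/d[2]
def proj(p,X,st=None):
    R,t=cam(p,st); c=np.atleast_2d(X)@R.T+t
    return np.c_[c[:,1]/c[:,2]*p["fy"]+p["cy"],c[:,0]/c[:,2]*p["fx"]+p["cx"]]
E
python3 - <<'E'
from h import *
p=get_image("top"); save(p,"topz",(200,300,215,315),6); save(p,"topn",(220,270,370,450),8)
for n,rc,z in (("nut",(246,395),.012),("loupe",(231,442),.034),("jar",(281,193),.043),("relay",(232,183),.024),("barL",(251,233),.066),("barR",(242,303),.066),("tray",(180,450),.0),("dev",(207,376),0.03)): print(n,ray(p,rc,z).round(3))
E
```

```text
nut [ 0.496 -0.253  0.012]
loupe [ 0.537 -0.391  0.034]
jar [0.4   0.349 0.043]
relay [0.548 0.384 0.024]
barL [0.485 0.227 0.066]
barR [0.508 0.023 0.066]
tray [ 0.697 -0.428  0.   ]
dev [ 0.613 -0.196  0.03 ]
```

View pics/topz.png

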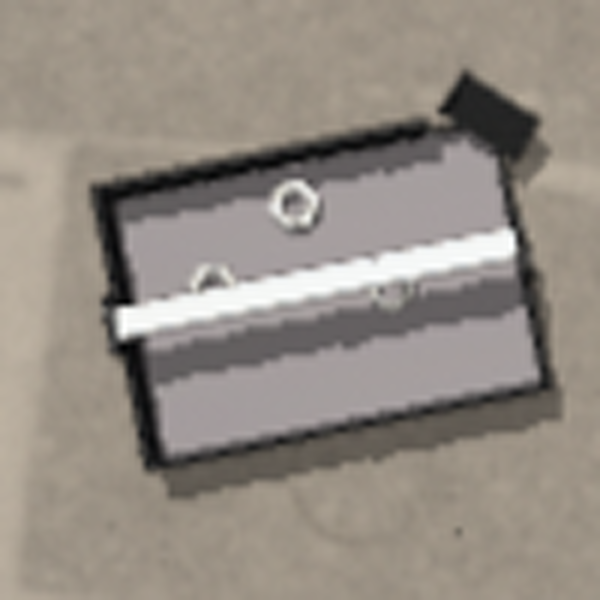

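View pics/topn.png

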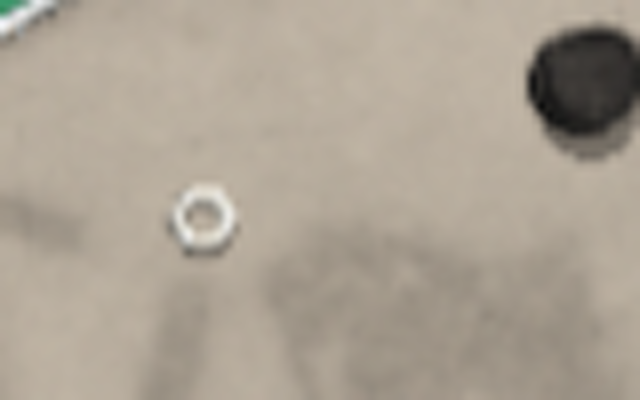

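```bash
cat >> h.py <<'E'
def yaw(st):
    X=Ro.from_quat(st["tool_rot"]).as_matrix()[:,0]; return np.arctan2(X[1],X[0])
def go(target,st=None):
    st=st or get_state(); R=Ro.from_quat(st["tool_rot"]).as_matrix()
    d=R.T@(np.array(target)-st["tcp_pos"]); print("tool delta",d.round(4),"norm",np.linalg.norm(d).round(3),"yaw",np.degrees(yaw(st)).round(2)); return d
E
python3 - <<'E'
from h import *
p=get_image("top")
L=ray(p,(200+322/6-.4,215+117/6-.4),.066);Rr=ray(p,(200+242/6-.4,215+517/6-.4),.066)
print(L,Rr,np.linalg.norm(L-Rr),(L+Rr)/2,np.degrees(np.arctan2(*(Rr-L)[1::-1])))
n=ray(p,(246.9,395.1),.012);print(n)
for a in ((295,205),(213,283),(393,290)): print(ray(p,(200+a[1]/6-.4,215+a[0]/6-.4),.016).round(3))
go([n[0],n[1],.2])
E
```

```text
[0.47816412 0.22380532 0.066     ] [0.51409841 0.02909698 0.066     ] 0.1979964920807152 [0.49613126 0.12645115 0.066     ] -79.54346749260262
[ 0.49356252 -0.25288133  0.012     ]
[0.539 0.142 0.016]
[0.501 0.184 0.016]
[0.496 0.093 0.016]
tool delta [ 0.3692 -0.1862  0.0313] norm 0.415 yaw 21.13
```

Emit:
{"name": "apply_moves", "arguments": {"deltas": [{"dp": [0.03,-0.015,0.002],"twist": 0},{"dp": [0.037,-0.0186,0.003],"twist": 0},{"dp": [0.037,-0.0186,0.003],"twist": 0},{"dp": [0.037,-0.0186,0.003],"twist": 0},{"dp": [0.037,-0.0186,0.003],"twist": 0},{"dp": [0.037,-0.0186,0.003],"twist": 0},{"dp": [0.037,-0.0186,0.003],"twist": 0},{"dp": [0.037,-0.0186,0.003],"twist": 0}], "jaw": 0.5}}

```text
clock: 1.67
tcp_pos: [0.4346, -0.3184, 0.2085]
tool_rot: [0.983, 0.183, 0.0, 0.0]
wrist_force: [0.9, -0.2, 0.2]
grip_width: 0.498
```

Emit:
{"name": "apply_moves", "arguments": {"deltas": [{"dp": [0.036,-0.018,0.003],"twist": 0},{"dp": [0.024,-0.013,0.003],"twist": 0},{"dp": [0.01,-0.005,0.003],"twist": 0},{"dp": [0.01,-0.005,0],"twist": 0},{"dp": [0,0,0],"twist": 0},{"dp": [0,0,0],"twist": 0},{"dp": [0,0,0],"twist": 0},{"dp": [0,0,0],"twist": 0}]}}

```text
clock: 2.33
tcp_pos: [0.4927, -0.2543, 0.1995]
tool_rot: [0.983, 0.182, -0.0, 0.0]
wrist_force: [-0.3, 0.1, -0.4]
grip_width: 0.502
```

```bash
python3 - <<'E'
from h import *
st=get_state(); p=get_image("wrist"); save(p,"w1")
print(st["tcp_pos"],st["q"],st["grip_width"],st["clock"]); print(np.round(p["mount"],3).tolist())
print(look_for(p,"nut_stray"), proj(p,[0.4936,-0.2529,.012],st))
E
```

```text
[ 0.49270007 -0.25426619  0.19951943] [-5.68665459e-01  2.40275448e-02  1.65823242e+00 -3.50147190e-04
  1.45905323e+00  6.35203019e-01] 0.501803561018122 2.3333
[[-0.001, -0.965, -0.262, 0.068], [1.0, -0.001, 0.0, 0.0], [-0.0, -0.262, 0.965, -0.143], [0.0, 0.0, 0.0, 1.0]]
[{'pixel': [220.2, 493.3], 'conf': 0.66}, {'pixel': [213.0, 310.5], 'conf': 0.64}] [[215.95446006 318.86285299]]
```

View pics/w1.png

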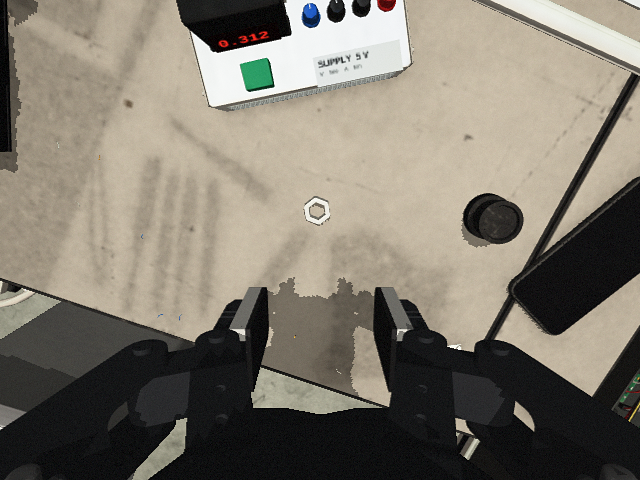

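```bash
python3 - <<'E'
from h import *
st=get_state(); p=get_image("wrist"); save(p,"w1z",(190,235,290,345),10)
n=ray(p,(211,317),.012,st); print(n); go([n[0],n[1],.004])
g=p["color"][190:235,290:345].min(2); m=(g>225).astype(np.uint8)
cs=max(cv2.findContours(m,0,2)[0],key=cv2.contourArea); c=cs[:,0].astype(float)+[290,190]
W=np.array([ray(p,(b,a),.012,st)[:2] for a,b in c]); ctr=W.mean(0); 
hull=cv2.convexHull(cs)[:,0]+[290,190]; W=np.array([ray(p,(b,a),.012,st)[:2] for a,b in hull])*1000
for ang in range(0,180,5):
    u=np.array([np.cos(np.radians(ang)),np.sin(np.radians(ang))]); w=W@u; print(ang,round(np.ptp(w),1),end="; ")
print(cv2.minEnclosingCircle(W.astype(np.float32)))
E
```

```text
[ 0.49731853 -0.24949445  0.012     ]
tool delta [ 0.0057 -0.0025  0.1954] norm 0.196 yaw 21.04
0 21.1; 5 20.9; 10 21.5; 15 22.0; 20 22.3; 25 22.7; 30 22.9; 35 23.0; 40 22.9; 45 22.6; 50 22.2; 55 21.7; 60 21.1; 65 20.8; 70 21.4; 75 22.1; 80 22.6; 85 23.0; 90 23.2; 95 23.2; 100 23.0; 105 22.7; 110 22.2; 115 21.7; 120 21.1; 125 20.8; 130 21.1; 135 21.3; 140 21.6; 145 21.9; 150 22.1; 155 22.0; 160 22.2; 165 22.1; 170 21.9; 175 21.5; ((497.3392333984375, -249.10560607910156), 11.602652549743652)
```

View pics/w1z.png

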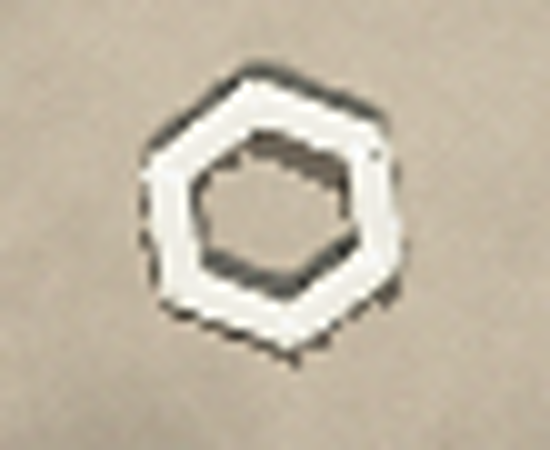

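Emit:
{"name": "apply_moves", "arguments": {"deltas": [{"dp": [0.004,-0.002,0.012],"twist": -0.1},{"dp": [0,0,0.02],"twist": -0.1},{"dp": [0,0,0.03],"twist": -0.03},{"dp": [0,0,0.03],"twist": 0},{"dp": [0,0,0.02],"twist": 0},{"dp": [0,0,0.008],"twist": 0},{"dp": [0,0,0],"twist": 0},{"dp": [0,0,0],"twist": 0}]}}

```text
clock: 3.15
tcp_pos: [0.4965, -0.25, 0.08]
tool_rot: [0.956, 0.295, 0.0, 0.0]
wrist_force: [0.7, -0.2, 1.0]
grip_width: 0.5
```

```bash
python3 - <<'E'
from h import *
st=get_state(); p=get_image("wrist"); save(p,"w2")
print(st["tcp_pos"],proj(p,[[0.497,-0.2495,.012],[0.4936,-.2529,.012]],st),proj(p,[st["tcp_pos"]],st))
for l in look_for(p,"nut_stray"): print(l, ray(p,l["pixel"],.012,st))
E
```

```text
[ 0.49652099 -0.25004962  0.07998705] [[257.25677017 318.94860179]
 [264.94697037 320.49061358]] [[309.0493048 318.8174725]]
{'pixel': [261.0, 323.7], 'conf': 0.64} [ 0.49666449 -0.25308323  0.012     ]
```

View pics/w2.png

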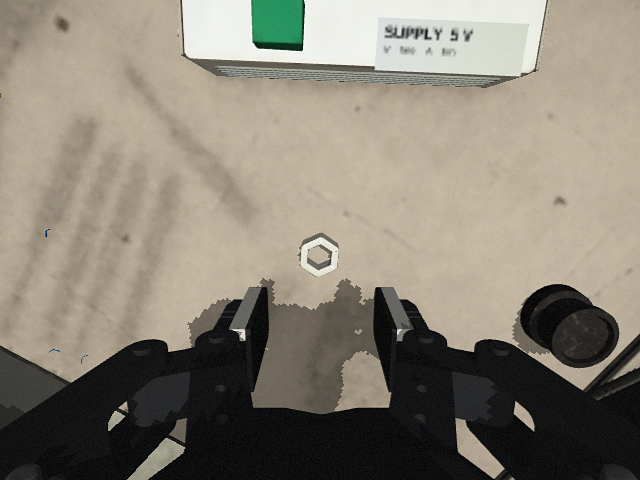

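Emit:
{"name": "apply_moves", "arguments": {"deltas": [{"dp": [0.0005,0,0.02],"twist": 0},{"dp": [0,0,0.025],"twist": 0},{"dp": [0,0,0.02],"twist": 0},{"dp": [0,0,0.008],"twist": 0},{"dp": [0,0,0.003],"twist": 0},{"dp": [0,0,0],"twist": 0},{"dp": [0,0,0],"twist": 0},{"dp": [0,0,0],"twist": 0}]}}

```text
clock: 3.92
tcp_pos: [0.4982, -0.2502, 0.0052]
tool_rot: [0.956, 0.295, 0.001, 0.001]
wrist_force: [0.2, -0.1, 1.0]
grip_width: 0.499
```

Emit:
{"name": "apply_moves", "arguments": {"deltas": [{"dp": [0,0,0],"twist": 0},{"dp": [0,0,0],"twist": 0},{"dp": [0,0,0],"twist": 0},{"dp": [0,0,0],"twist": 0},{"dp": [0,0,0],"twist": 0},{"dp": [0,0,0],"twist": 0},{"dp": [0,0,0],"twist": 0},{"dp": [0,0,0],"twist": 0}], "jaw": 0, "force": 40}}

```text
clock: 4.58
tcp_pos: [0.4977, -0.2499, 0.0047]
tool_rot: [0.956, 0.295, 0.001, 0.001]
wrist_force: [-1.3, 0.1, 4.9]
grip_width: 0.24
```

Emit:
{"name": "apply_moves", "arguments": {"deltas": [{"dp": [0,0,-0.015],"twist": 0},{"dp": [0,0,-0.03],"twist": 0},{"dp": [0,0,-0.035],"twist": 0},{"dp": [0,0,-0.035],"twist": 0.08},{"dp": [0,0,-0.02],"twist": 0.1},{"dp": [0,0,-0.01],"twist": 0.1},{"dp": [0,0,0],"twist": 0.1},{"dp": [0,0,0],"twist": 0.034}]}}

```text
clock: 5.25
tcp_pos: [0.4977, -0.2499, 0.1503]
tool_rot: [0.996, 0.089, 0.001, 0.001]
wrist_force: [-1.0, -0.5, -1.4]
grip_width: 0.239
```

```bash
python3 - <<'E'
from h import *
st=get_state(); print(st["tcp_pos"],st["grip_width"],st["wrist_force"])
go([.5415,.0837,.15])
E
```

```text
[ 0.49768917 -0.24990054  0.15028848] 0.2385905610093197 [-0.9755893  -0.5431758  -1.40218833]
tool delta [ 1.024e-01 -3.205e-01 -2.000e-04] norm 0.336 yaw 10.24
```

Emit:
{"name": "apply_moves", "arguments": {"deltas": [{"dp": [0.007,-0.022,0],"twist": 0},{"dp": [0.012,-0.038,0],"twist": 0},{"dp": [0.0125,-0.0395,0],"twist": 0},{"dp": [0.0125,-0.0395,0],"twist": 0},{"dp": [0.0125,-0.0395,0],"twist": 0},{"dp": [0.0125,-0.0395,0],"twist": 0},{"dp": [0.0125,-0.0395,0],"twist": 0},{"dp": [0.011,-0.034,0],"twist": 0}]}}

```text
clock: 5.92
tcp_pos: [0.5341, 0.0568, 0.1488]
tool_rot: [0.996, 0.093, 0.0, -0.0]
wrist_force: [1.0, 0.3, -1.3]
grip_width: 0.241
```

Emit:
{"name": "apply_moves", "arguments": {"deltas": [{"dp": [0.0065,-0.0205,0],"twist": 0},{"dp": [0.0034,-0.009,0],"twist": 0},{"dp": [0,0,0],"twist": 0},{"dp": [0,0,0],"twist": 0},{"dp": [0,0,0],"twist": 0},{"dp": [0,0,0],"twist": 0},{"dp": [0,0,0],"twist": 0},{"dp": [0,0,0],"twist": 0}]}}

```text
clock: 6.58
tcp_pos: [0.5385, 0.0839, 0.1483]
tool_rot: [0.996, 0.091, -0.0, 0.0]
wrist_force: [-0.5, 0.9, -0.1]
grip_width: 0.234
```

```bash
python3 - <<'E'
from h import *
st=get_state(); p=get_image("wrist"); save(p,"w3"); print(st["tcp_pos"],np.degrees(yaw(st)),st["grip_width"])
c=np.array([.496,.126,0]);a=np.radians(-79.5);x=np.array([np.cos(a),np.sin(a),0]);y=np.array([-x[1],x[0],0]);z=np.array([0,0,1])
im=cv2.cvtColor(p["color"],cv2.COLOR_RGB2BGR)
for P in ((97,67,4),(-97,67,4),(100,0,66),(-100,0,66),(100,-70,40),(-100,70,40),(-100,-70,40)):
    X=c+(P[0]*x+P[1]*y+P[2]*z)/1000; r=proj(p,X,st)[0]; print(P,r.round(1)); cv2.circle(im,(int(r[1]),int(r[0])),3,(0,0,255),-1)
cv2.imwrite("pics/w3.png",im)
E
```

```text
[0.5385192  0.08393321 0.14831713] 10.496577270418049 0.2343709664075214
(97, 67, 4) [186.3 383.7]
(-97, 67, 4) [186.5 126.7]
(100, 0, 66) [302.5 399.4]
(-100, 0, 66) [302.8  88.5]
(100, -70, 40) [373.3 387.6]
(-100, 70, 40) [188.7  94.7]
(-100, -70, 40) [373.7 123.7]
```

View pics/w3.png

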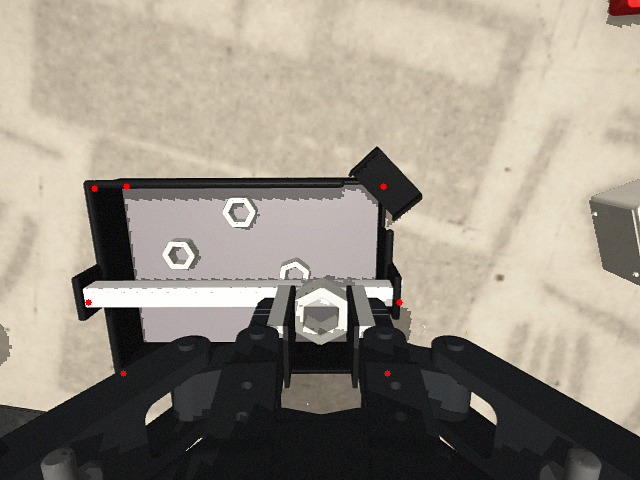

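```bash
python3 - <<'E'
from h import *
p=get_image("wrist"); save(p,"w3z",(150,390,60,420),2.2)
E
```

```text
(no output)
```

View pics/w3z.png

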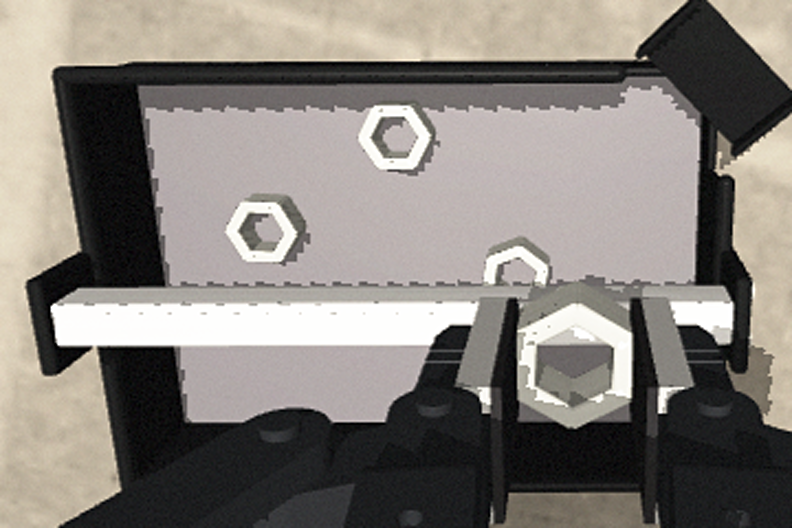

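```bash
python3 - <<'E'
from h import *
st=get_state(); p=get_image("wrist")
L=ray(p,(297.9,84),.066,st);R=ray(p,(296.6,393),.066,st);c=(L+R)/2
a=np.arctan2(*(R-L)[1::-1]);print(L,R,np.linalg.norm(R-L),c,np.degrees(a))
x=np.array([np.cos(a),np.sin(a),0]);y=np.array([-x[1],x[0],0])
for rc in ((150+138/2.2,60+397/2.2),(150+230/2.2,60+264/2.2),(150+268/2.2,60+517/2.2)):
    w=ray(p,rc,.016,st)-c; print("nut",(w@x).round(3),(w@y).round(3))
w=ray(p,(150+86/2.2,60+138/2.2),.004,st)-c; print("corner -97,67:",w@x,w@y)
go(c*[1,1,0]+.05*x+.037*y+[0,0,.016])
E
```

```text
[0.48057766 0.22765375 0.066     ] [0.51744437 0.0330751  0.066     ] 0.1980404140931397 [0.49901101 0.13036442 0.066     ] -79.27137387453554
nut -0.006 0.045
nut -0.054 0.013
nut 0.033 -0.001
corner -97,67: -0.09669547175178007 0.06166842039819561
tool delta [ 0.0067 -0.0025  0.1323] norm 0.133 yaw 10.54
```

Emit:
{"name": "apply_moves", "arguments": {"deltas": [{"dp": [0.004,-0.0025,0.01],"twist": 0},{"dp": [0.003,0,0.02],"twist": 0},{"dp": [0,0,0.025],"twist": 0},{"dp": [0,0,0.025],"twist": 0},{"dp": [0,0,0.025],"twist": 0},{"dp": [0,0,0.018],"twist": 0},{"dp": [0,0,0.006],"twist": 0},{"dp": [0,0,0],"twist": 0}]}}

```text
clock: 7.4
tcp_pos: [0.5429, 0.0888, 0.0166]
tool_rot: [0.996, 0.092, -0.002, -0.0]
wrist_force: [0.1, -0.2, -0.3]
grip_width: 0.238
```

Emit:
{"name": "apply_moves", "arguments": {"deltas": [{"dp": [0,0,0.003],"twist": 0},{"dp": [0,0,0],"twist": 0},{"dp": [0,0,0],"twist": 0},{"dp": [0,0,0],"twist": 0},{"dp": [0,0,0],"twist": 0},{"dp": [0,0,0],"twist": 0},{"dp": [0,0,0],"twist": 0},{"dp": [0,0,0],"twist": 0}], "jaw": 0.45}}

```text
clock: 8.07
tcp_pos: [0.545, 0.0887, 0.0165]
tool_rot: [0.996, 0.092, 0.0, 0.0]
wrist_force: [0.2, -0.6, -0.3]
grip_width: 0.448
```

Emit:
{"name": "apply_moves", "arguments": {"deltas": [{"dp": [0,0,-0.01],"twist": 0},{"dp": [0,0,-0.025],"twist": 0},{"dp": [0,0,-0.035],"twist": 0},{"dp": [0,0,-0.035],"twist": 0},{"dp": [-0.005,0,-0.03],"twist": 0},{"dp": [-0.01,0.006,-0.02],"twist": -0.1},{"dp": [-0.01,0.01,-0.01],"twist": -0.12},{"dp": [0,0,0],"twist": -0.12}]}}

```text
clock: 8.73
tcp_pos: [0.5257, 0.0664, 0.1861]
tool_rot: [0.965, 0.262, 0.003, 0.001]
wrist_force: [0.8, -1.0, -0.0]
grip_width: 0.45
```

```bash
python3 - <<'E'
from h import *
st=get_state(); p=get_image("wrist"); save(p,"w4");print(st["tcp_pos"],st["q"],st["wrist_force"]);p=get_image("top"); save(p,"t4",(200,300,215,315),6)
E
```

```text
[0.52569855 0.06639807 0.18606884] [ 2.94382560e-02 -3.98753416e-02  1.74663960e+00 -8.42127225e-04
  1.42880697e+00  1.07022196e+00] [ 0.7902815  -0.99529327 -0.04478586]
```

View pics/w4.png

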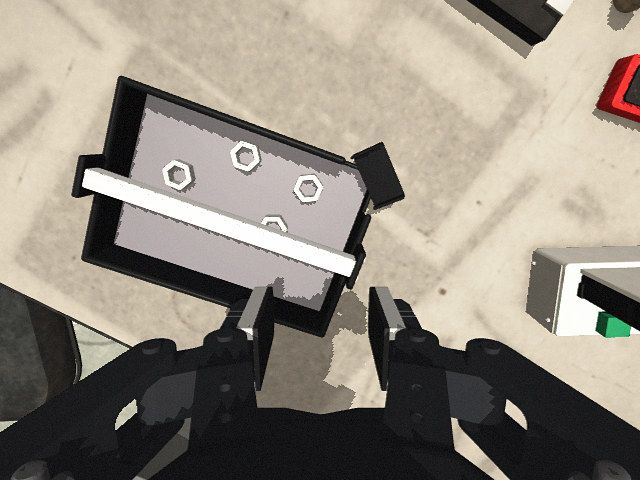

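All four nuts are in the tote: in the wrist view they are at (156,245), (175,178), (188,308) and one partly under the bar at (222,275). Tool moves can't change the tilt directly. So I'll grip the bar off-centre, on the side away from the lip, lightly enough for the tote to pivot in the pads about its y axis. Once it is tilted I'll clamp hard.

Emit:
{"name": "apply_moves", "arguments": {"deltas": [{"dp": [0,0,0],"twist": -0.12},{"dp": [0,0,0],"twist": -0.12},{"dp": [0,0,0],"twist": -0.12},{"dp": [0,0,0],"twist": -0.12},{"dp": [0,0,0],"twist": -0.12},{"dp": [0,0,0],"twist": -0.12},{"dp": [0,0,0],"twist": -0.12},{"dp": [0,0,0],"twist": -0.12}]}}

```text
clock: 9.5
tcp_pos: [0.5241, 0.068, 0.1808]
tool_rot: [0.736, 0.676, -0.0, -0.0]
wrist_force: [0.4, 0.5, -0.4]
grip_width: 0.45
```

Emit:
{"name": "apply_moves", "arguments": {"deltas": [{"dp": [0,0,0],"twist": -0.12},{"dp": [0,0,0],"twist": -0.1},{"dp": [0,0,0],"twist": -0.045},{"dp": [0,0,0],"twist": 0},{"dp": [0,0,0],"twist": 0},{"dp": [0,0,0],"twist": 0},{"dp": [0,0,0],"twist": 0},{"dp": [0,0,0],"twist": 0}]}}

```text
clock: 10.17
tcp_pos: [0.5244, 0.0677, 0.1812]
tool_rot: [0.642, 0.767, -0.0, -0.0]
wrist_force: [0.6, 0.4, 0.0]
grip_width: 0.449
```

```bash
python3 - <<'E'
from h import *
st=get_state(); p=get_image("wrist"); save(p,"w5");print(st["tcp_pos"],st["q"]); go([.486,.199,.09])
E
```

```text
[0.52443115 0.06770365 0.18122254] [ 3.14055909e-02 -3.33949921e-02  1.74929526e+00  8.03698358e-06
  1.42584291e+00 -1.46014522e-01]
tool delta [ 0.136  -0.0146  0.0913] norm 0.164 yaw 100.18
```

View pics/w5.png

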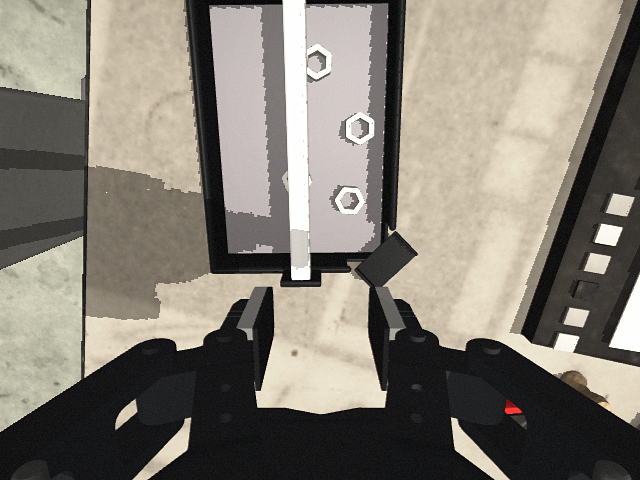

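Emit:
{"name": "apply_moves", "arguments": {"deltas": [{"dp": [0.012,-0.001,0.005],"twist": 0},{"dp": [0.024,-0.0025,0.012],"twist": 0},{"dp": [0.028,-0.003,0.018],"twist": 0},{"dp": [0.028,-0.003,0.018],"twist": 0},{"dp": [0.024,-0.003,0.018],"twist": 0},{"dp": [0.014,-0.0015,0.015],"twist": 0},{"dp": [0.005,0,0.005],"twist": 0},{"dp": [0,0,0],"twist": 0}]}}

```text
clock: 10.88
tcp_pos: [0.4847, 0.199, 0.0884]
tool_rot: [0.64, 0.768, -0.001, -0.001]
wrist_force: [0.1, 0.1, -1.0]
grip_width: 0.446
```

```bash
python3 - <<'E'
from h import *
st=get_state(); p=get_image("wrist"); save(p,"w6");print(st["tcp_pos"],np.degrees(yaw(st)));print(proj(p,[[.4806,.2276,.066],st["tcp_pos"]],st)); go([.486,.199,.038])
E
```

```text
[0.4847267  0.19898232 0.08841788] 100.36110452523714
[[224.72169718 320.0972854 ]
 [305.73772746 317.28051506]]
tool delta [0.0007 0.0002 0.0518] norm 0.052 yaw 100.32
```

View pics/w6.png

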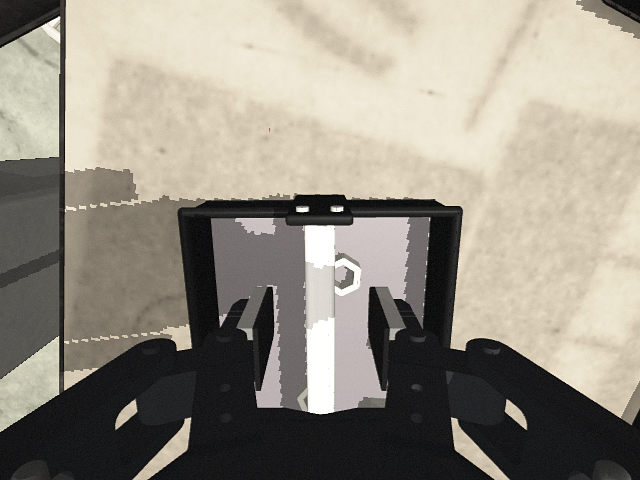

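Emit:
{"name": "apply_moves", "arguments": {"deltas": [{"dp": [0,0,0.01],"twist": 0},{"dp": [0,0,0.018],"twist": 0},{"dp": [0,0,0.015],"twist": 0},{"dp": [0,0,0.007],"twist": 0},{"dp": [0,0,0],"twist": 0},{"dp": [0,0,0],"twist": 0},{"dp": [0,0,0],"twist": 0},{"dp": [0,0,0],"twist": 0}]}}

```text
clock: 11.6
tcp_pos: [0.4878, 0.1981, 0.0416]
tool_rot: [0.641, 0.767, 0.001, 0.001]
wrist_force: [0.1, -0.3, -0.2]
grip_width: 0.449
```

Emit:
{"name": "apply_moves", "arguments": {"deltas": [{"dp": [0,0,0],"twist": 0},{"dp": [0,0,0],"twist": 0},{"dp": [0,0,0],"twist": 0},{"dp": [0,0,0],"twist": 0},{"dp": [0,0,0],"twist": 0},{"dp": [0,0,0],"twist": 0},{"dp": [0,0,0],"twist": 0},{"dp": [0,0,0],"twist": 0}], "jaw": 0, "force": 20}}

```text
clock: 12.27
tcp_pos: [0.487, 0.1982, 0.0411]
tool_rot: [0.641, 0.767, 0.0, 0.0]
wrist_force: [-2.3, -0.5, 5.9]
grip_width: 0.158
```

Emit:
{"name": "apply_moves", "arguments": {"deltas": [{"dp": [-0.0018,0,-0.004],"twist": 0},{"dp": [-0.0018,0,-0.004],"twist": 0},{"dp": [-0.0018,0,-0.004],"twist": 0},{"dp": [-0.0018,0,-0.004],"twist": 0},{"dp": [-0.0018,0,-0.004],"twist": 0},{"dp": [-0.0018,0,-0.004],"twist": 0},{"dp": [-0.0018,0,-0.004],"twist": 0},{"dp": [0,0,0],"twist": 0}]}}

```text
clock: 12.93
tcp_pos: [0.4897, 0.1854, 0.0694]
tool_rot: [0.641, 0.767, 0.001, 0.001]
wrist_force: [0.0, -0.7, -3.8]
grip_width: 0.164
```

```bash
python3 - <<'E'
from h import *
p=get_image("wrist"); save(p,"w7");p=get_image("scene"); save(p,"s7",(180,380,180,380),3)
print(get_state()["moment"],get_state()["wrist_force"])
E
```

```text
[ 0.17484918 -0.0746331   0.05803426] [-0.16016292  0.76590769 -2.98200122]
```

View pics/w7.png

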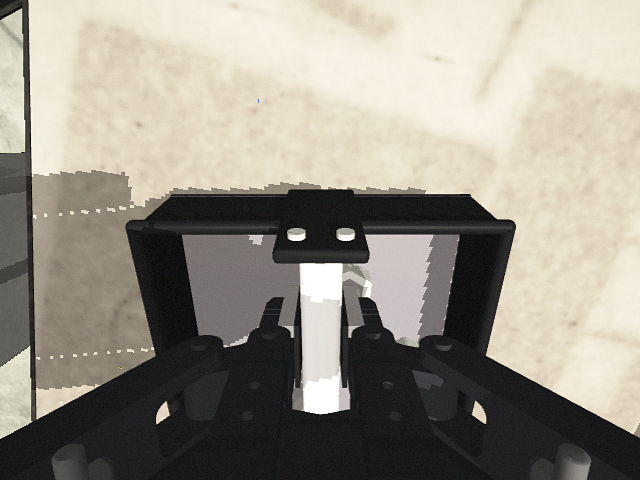

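View pics/s7.png

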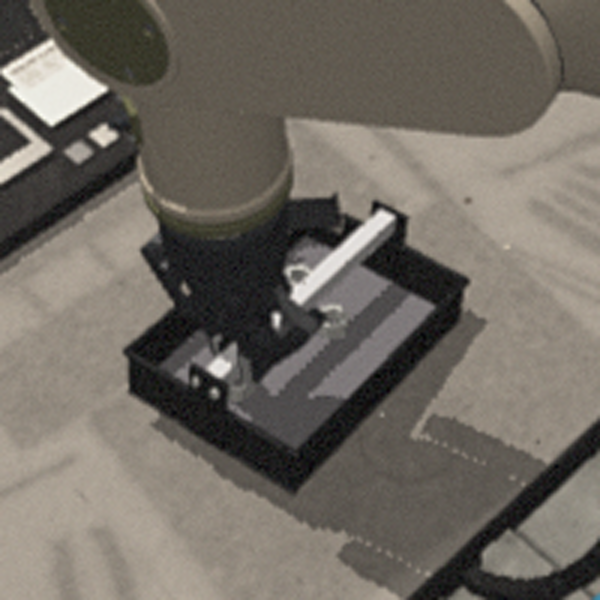

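```bash
cat >> h.py <<'E'
from scipy.optimize import least_squares
def tilt(p,st,top,bot):
    # top/bot: (row,col) left,right of -x wall top and bottom outer edges; tote pose: theta about y, pos of (-.07,0,.058)
    obs=np.array([*top,*bot],float)
    Rt=Ro.from_quat(st["tool_rot"]).as_matrix()
    pts=np.array([[-.1,-.07,.04],[-.1,.07,.04],[-.1,-.07,0],[-.1,.07,0]])
    def f(v):
        a=np.radians(v[0]); R=Ro.from_euler("Z",v[4]).as_matrix()@Ro.from_euler("y",a).as_matrix()
        X=(pts-[-.07,0,.058])@R.T+v[1:4]
        return (proj(p,X,st)-obs).ravel()
    g=np.array(st["tcp_pos"])+[0,0,.019]
    r=least_squares(f,[10,*g,np.radians(-79.5)],x_scale=[10,.01,.01,.01,.1]); v=r.x
    print("tilt",v[0].round(1),"grip",v[1:4].round(4),"expected",g.round(4),"yaw",np.degrees(v[4]).round(1),"res",np.abs(r.fun).max().round(1))
    return v
E
python3 - <<'E'
from h import *
st=get_state(); p=get_image("wrist")
tilt(p,st,[(224,128),(224,515)],[(195,170),(195,471)])
E
```

```text
tilt 6.7 grip [0.49   0.1901 0.0912] expected [0.4892 0.1856 0.0876] yaw -79.8 res 1.8
```

Emit:
{"name": "apply_moves", "arguments": {"deltas": [{"dp": [-0.002,0,-0.0032],"twist": 0},{"dp": [-0.002,0,-0.0032],"twist": 0},{"dp": [-0.002,0,-0.0032],"twist": 0},{"dp": [-0.0022,0,-0.0032],"twist": 0},{"dp": [-0.0022,0,-0.0032],"twist": 0},{"dp": [-0.0022,0,-0.0032],"twist": 0},{"dp": [-0.0024,0,-0.0032],"twist": 0},{"dp": [-0.0024,0,-0.0032],"twist": 0}]}}

```text
clock: 13.75
tcp_pos: [0.4921, 0.1683, 0.0943]
tool_rot: [0.641, 0.767, 0.0, 0.0]
wrist_force: [-0.4, -0.6, -4.3]
grip_width: 0.159
```

```bash
python3 - <<'E'
from h import *
p=get_image("wrist"); save(p,"w8");p=get_image("scene"); save(p,"s8",(180,380,180,380),3)
E
```

```text
(no output)
```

View pics/w8.png

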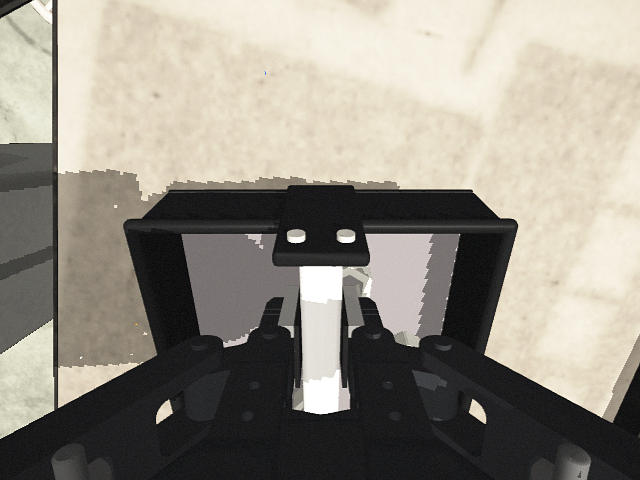

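View pics/s8.png

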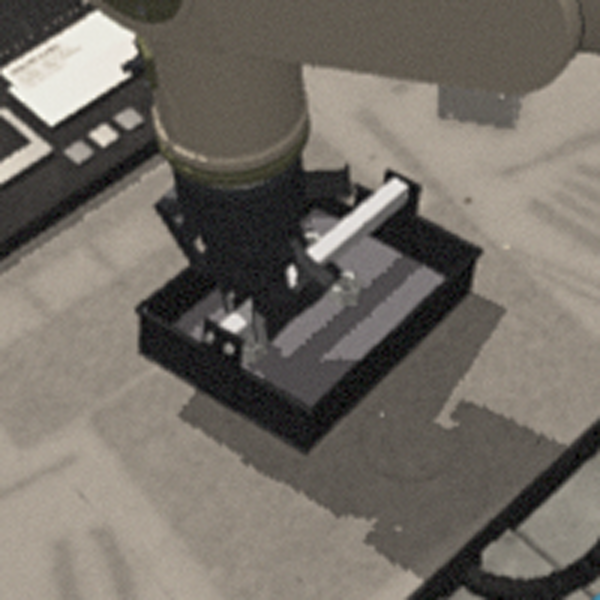

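Emit:
{"name": "apply_moves", "arguments": {"deltas": [{"dp": [0,0,0],"twist": 0},{"dp": [0,0,-0.025],"twist": 0},{"dp": [0,0,-0.022],"twist": 0},{"dp": [0,0,-0.016],"twist": 0},{"dp": [0,0,-0.01],"twist": 0},{"dp": [0,0,-0.005],"twist": 0},{"dp": [0,0,0],"twist": 0},{"dp": [0,0,0],"twist": 0}]}}

```text
clock: 14.52
tcp_pos: [0.4916, 0.1684, 0.171]
tool_rot: [0.641, 0.767, -0.0, -0.0]
wrist_force: [0.5, 0.5, -4.4]
grip_width: 0.158
```

```bash
python3 - <<'E'
from h import *
p=get_image("wrist"); save(p,"w9");st=get_state();print(st["moment"],st["wrist_force"])
E
```

```text
[0.26429062 0.0811241  0.01215022] [ 0.32584701  0.41444492 -4.21400694]
```

View pics/w9.png

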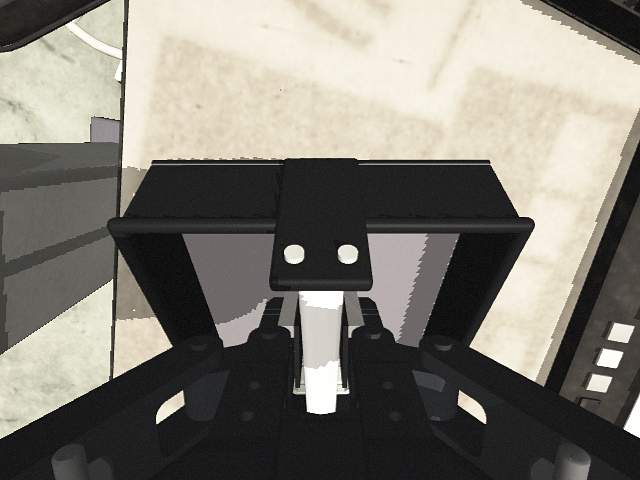

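```bash
python3 - <<'E'
from h import *
st=get_state(); p=get_image("wrist")
tilt(p,st,[(224,108),(224,535)],[(161,152),(161,490)])
p=get_image("scene"); save(p,"s9",(130,380,180,430),2.4)
E
```

```text
tilt 26.4 grip [0.492  0.1727 0.1938] expected [0.4912 0.1684 0.1895] yaw -79.8 res 2.5
```

View pics/s9.png

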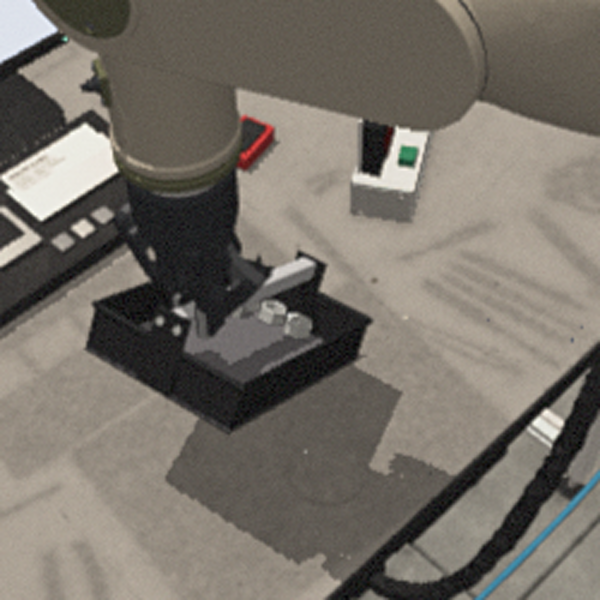

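Emit:
{"name": "apply_moves", "arguments": {"deltas": [{"dp": [0,0,0],"twist": 0},{"dp": [0,0,0],"twist": 0},{"dp": [0,0,0],"twist": 0},{"dp": [0,0,-0.004],"twist": 0},{"dp": [0,0,-0.008],"twist": 0},{"dp": [0,0,-0.01],"twist": 0},{"dp": [0,0,-0.006],"twist": 0},{"dp": [0,0,-0.002],"twist": 0}], "force": 120}}

```text
clock: 15.33
tcp_pos: [0.4932, 0.1688, 0.2045]
tool_rot: [0.641, 0.767, 0.001, 0.001]
wrist_force: [0.5, 0.9, -3.6]
grip_width: 0.137
```

```bash
cat >> h.py <<'E'
def pose(v):
    R=Ro.from_euler("Z",v[4]).as_matrix()@Ro.from_euler("y",np.radians(v[0])).as_matrix()
    return R, np.array(v[1:4])-R@[-.07,0,.058]
def onfloor(p,rc,v,zz=.016,st=None):
    R,o=pose(v); Rc,t=cam(p,st); d=R.T@Rc.T@np.array([(rc[1]-p["cx"])/p["fx"],(rc[0]-p["cy"])/p["fy"],1]); c=R.T@(-Rc.T@t-o)
    return c+d*(zz-c[2])/d[2]
def draw(p,v,name,crop,s,st=None):
    R,o=pose(v); im=cv2.resize(cv2.cvtColor(p["color"],cv2.COLOR_RGB2BGR)[crop[0]:crop[1],crop[2]:crop[3]],None,fx=s,fy=s,interpolation=cv2.INTER_CUBIC)
    def q(P): r=proj(p,R@(np.array(P)/1000)+o,st)[0]; return (int((r[1]-crop[2])*s),int((r[0]-crop[0])*s))
    for z,col in ((4,(0,0,255)),(40,(0,255,0))):
        P=[(97,67,z),(97,-67,z),(-97,-67,z),(-97,67,z)]
        for i in range(4): cv2.line(im,q(P[i]),q(P[(i+1)%4]),col,1)
    cv2.line(im,q((-100,0,66)),q((100,0,66)),(255,0,0),1)
    th=np.linspace(0,6.28,60)
    cs=[q((97+90*np.cos(a),67+90*np.sin(a),4)) for a in th if abs(97+90*np.cos(a))<97 and abs(67+90*np.sin(a))<67]
    for c in cs: cv2.circle(im,c,1,(255,255,0),-1)
    cv2.imwrite(f"pics/{name}.png",im)
E
python3 - <<'E'
from h import *
st=get_state();print(st["tcp_pos"]); p=get_image("scene")
g=np.array(st["tcp_pos"])+[0,.002,.02]; v=[26,*g,np.radians(-79.6)]
draw(p,v,"s10",(120,320,180,380),3)
p=get_image("wrist");save(p,"w10")
E
```

```text
[0.49321704 0.16879187 0.20452435]
```

View pics/s10.png

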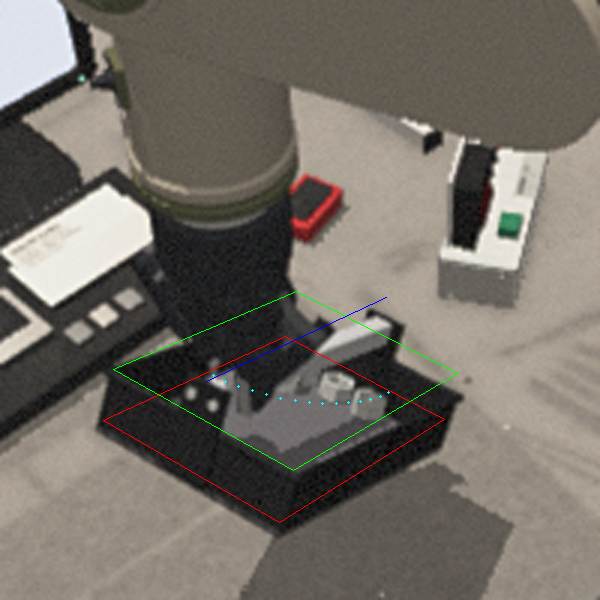

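View pics/w10.png

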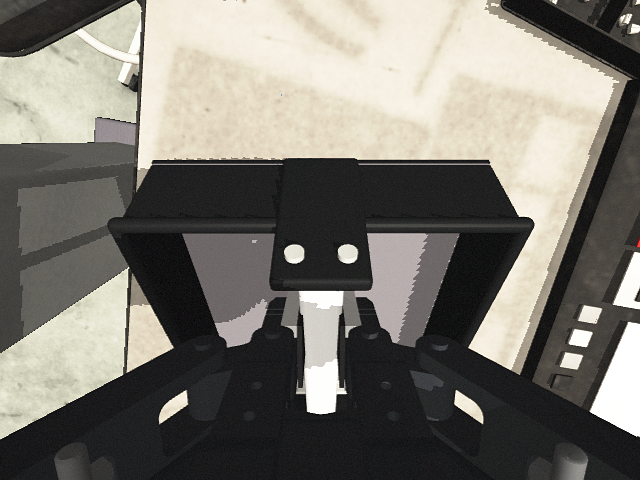

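```bash
python3 - <<'E'
from h import *
p=get_image("scene");save(p,"s11",(205,305,205,345),5.7)
E
```

```text
(no output)
```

View pics/s11.png

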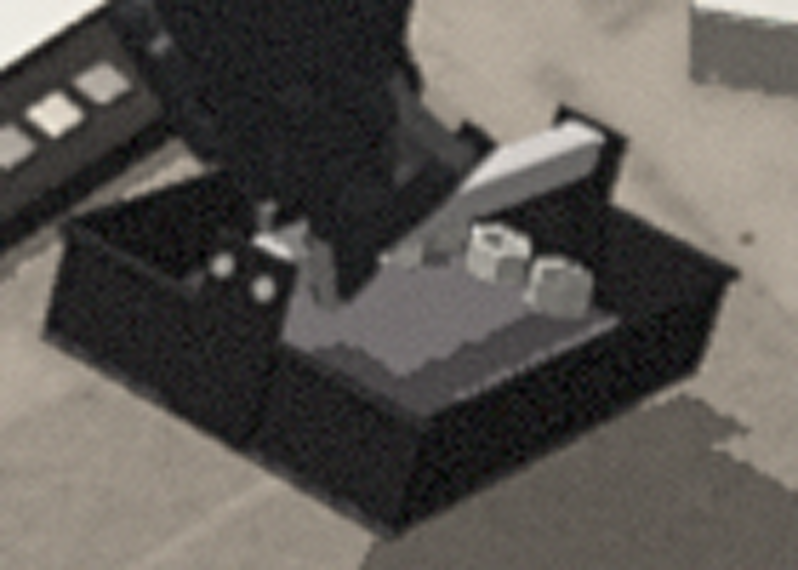

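```bash
python3 - <<'E'
from h import *
p=get_image("scene")
P=np.array([(-100,-70,40),(100,-70,40),(-100,70,40),(-100,-70,0),(100,-70,0),(-100,70,0)],float)/1000
I=np.array([(427,415),(737,273),(63,230),(395,535),(695,372),(45,335)],float)/5.7+205-.4
K=np.array([[p["fx"],0,p["cx"]],[0,p["fy"],p["cy"]],[0,0,1]])
ok,rv,tv=cv2.solvePnP(P,I,K,None,flags=cv2.SOLVEPNP_SQPNP); pr=cv2.projectPoints(P,rv,tv,K,None)[0][:,0]; print((pr-I).round(1).tolist())
Rc=cv2.Rodrigues(rv)[0]; Rw=np.array(p["R"]).T@Rc; o=np.array(p["R"]).T@(tv[:,0]-p["t"])
print("z",Rw[:,2].round(3),"tilt",np.degrees(np.arccos(Rw[2,2])),"o",o.round(3),"lip",(Rw@[.097,.067,.004]+o).round(3),"yaw",np.degrees(np.arctan2(Rw[1,0],Rw[0,0])))
for n in ((500,242),(565,266),(432,250),(562,285)):
    d=Rc.T@np.linalg.inv(K)@np.array([n[0]/5.7+204.6,n[1]/5.7+204.6,1]); c=-Rc.T@tv[:,0]
    X=c+d*(.016-c[2])/d[2]; print(n,X.round(3),np.hypot(*(X[:2]-[.097,.067])).round(3))
E
```

```text
[[0.1, 0.5], [-0.9, -0.0], [0.7, -0.6], [-0.1, -0.4], [0.9, -0.0], [-0.7, 0.5]]
z [ 0.115 -0.505  0.855] tilt 31.222555612752473 o [0.497 0.14  0.133] lip [0.578 0.069 0.085] yaw -79.44848024545341
(500, 242) [0.088 0.015 0.016] 0.053
(565, 266) [ 0.095 -0.01   0.016] 0.077
(432, 250) [0.056 0.024 0.016] 0.059
(562, 285) [ 0.079 -0.018  0.016] 0.087
```

Tilt is about 30° and the lip corner is at z ≈ 0.085. One nut sits only about 80 mm from the corner, which is thin against the 90 mm limit. A sideways jerk in tote −y should slide the nuts further toward the lip corner.

Emit:
{"name": "apply_moves", "arguments": {"deltas": [{"dp": [0,-0.026,0],"twist": 0},{"dp": [0,-0.026,0],"twist": 0},{"dp": [0,-0.02,0],"twist": 0},{"dp": [0,-0.014,0],"twist": 0},{"dp": [0,-0.008,0],"twist": 0},{"dp": [0,-0.003,0],"twist": 0},{"dp": [0,0,0],"twist": 0},{"dp": [0,0,0],"twist": 0}]}}

```text
clock: 16.2
tcp_pos: [0.3971, 0.1513, 0.2021]
tool_rot: [0.641, 0.767, 0.0, 0.0]
wrist_force: [0.0, 0.9, -3.6]
grip_width: 0.136
```

```bash
python3 - <<'E'
from h import *
p=get_image("scene");save(p,"s12",(205,345,205,385),4.4);save(get_image("top"),"t12",(200,340,200,340),4.2)
E
```

```text
(no output)
```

View pics/s12.png

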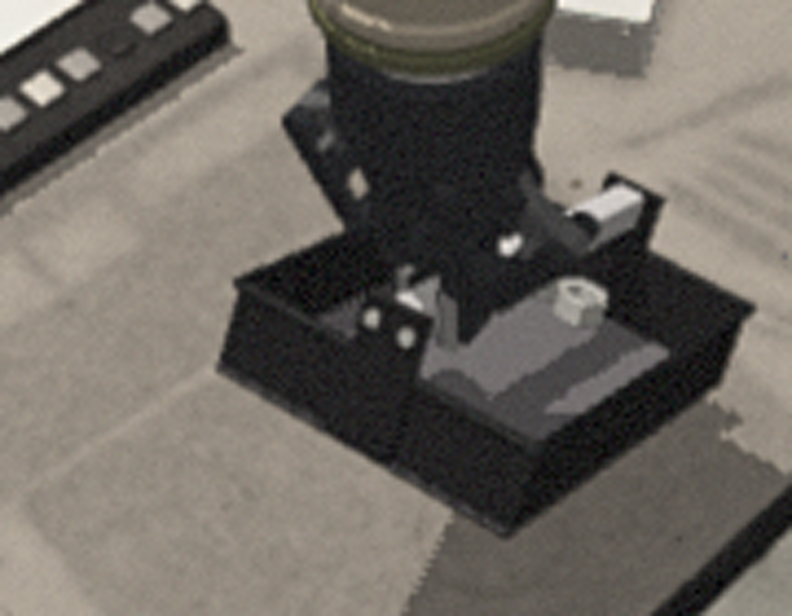

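View pics/t12.png

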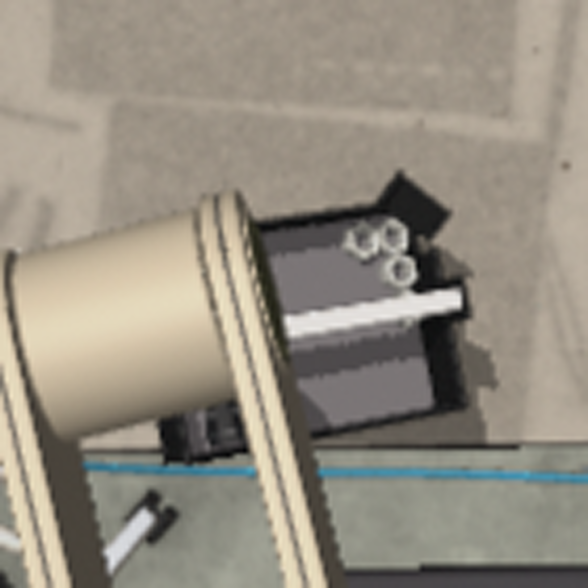

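Emit:
{"name": "apply_moves", "arguments": {"deltas": [{"dp": [0,0,0],"twist": 0},{"dp": [0,0,0],"twist": 0},{"dp": [0,0,0],"twist": 0},{"dp": [0,0,0],"twist": 0},{"dp": [0,0,0],"twist": 0},{"dp": [0,0,0],"twist": 0},{"dp": [0,0,0],"twist": 0},{"dp": [0,0,0],"twist": 0}]}}

```text
clock: 16.97
tcp_pos: [0.3966, 0.1512, 0.2019]
tool_rot: [0.641, 0.767, 0.0, 0.0]
wrist_force: [-0.2, -0.4, -3.0]
grip_width: 0.136
```

```bash
python3 - <<'E'
from h import *
pt=get_image("top"); p=get_image("scene"); save(pt,"t13",(200,340,200,340),4.2)
P=np.array([(-100,-70,40),(100,-70,40),(-100,70,40),(-100,-70,0),(100,-70,0),(-100,70,0)],float)/1000
I=np.array([(538,443),(752,308),(236,284),(507,533),(722,383),(220,370)],float)/4.4+205-.4
K=np.array([[p["fx"],0,p["cx"]],[0,p["fy"],p["cy"]],[0,0,1]])
ok,rv,tv=cv2.solvePnP(P,I,K,None,flags=cv2.SOLVEPNP_SQPNP); pr=cv2.projectPoints(P,rv,tv,K,None)[0][:,0]; print(np.abs(pr-I).max())
Rw=np.array(p["R"]).T@cv2.Rodrigues(rv)[0]; o=np.array(p["R"]).T@(tv[:,0]-p["t"])
print("tilt",np.degrees(np.arccos(Rw[2,2])),"lip",(Rw@[.097,.067,.004]+o).round(3))
def fl(p,rc):
    R=np.array(p["R"]);t=np.array(p["t"]); d=Rw.T@R.T@np.array([(rc[1]-p["cx"])/p["fx"],(rc[0]-p["cy"])/p["fy"],1]); c=Rw.T@(-R.T@t-o)
    X=c+d*(.016-c[2])/d[2]; return X.round(3),np.hypot(*(X[:2]-[.097,.067])).round(3)
for n in ((365,240),(393,236),(401,271)): print("top",fl(pt,(n[1]/4.2+199.6,n[0]/4.2+199.6)))
print("scene",fl(p,(294/4.4+204.6,580/4.4+204.6)))
for l in ("loupe","grommet_jar","relay"): 
    print(l,[(np.round(d["pixel"]).tolist(),round(d["conf"],2)) for d in look_for(p,l)][:1])
print(get_state()["clock"])
E
```

```text
0.8492613211030857
tilt 30.672160608417474 lip [0.483 0.049 0.082]
top (array([0.063, 0.05 , 0.016]), np.float64(0.038))
top (array([0.084, 0.05 , 0.016]), np.float64(0.021))
top (array([0.085, 0.026, 0.016]), np.float64(0.043))
scene (array([0.083, 0.002, 0.016]), np.float64(0.066))
loupe []
grommet_jar [([400.0, 225.0], 0.86)]
relay [([362.0, 164.0], 0.54)]
17.2167
```

View pics/t13.png

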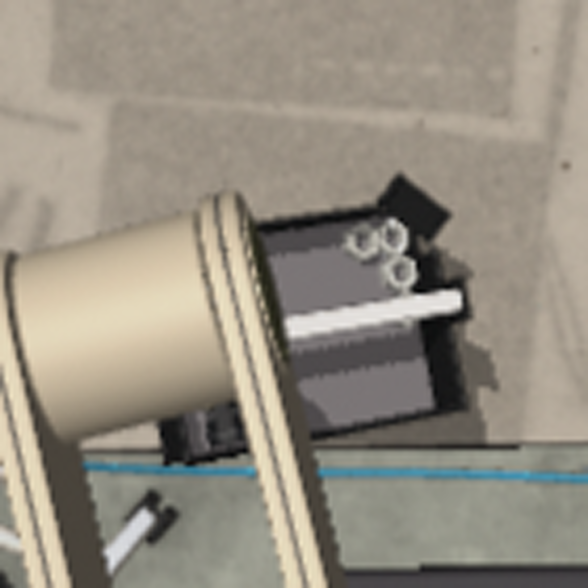

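```bash
python3 -c "
from plant import *
print(sign_off())"
```

```text
the job is handed in; nothing more can be done
None
```

The job is handed in at about 17 s. The tote is held still in the air, tilted about 30°, with all four nuts gathered at the lip corner.

**What I did:**
- I put the stray nut in the tote and let go of it there.
- The tool can't be tilted by its moves. I gripped the bar about 70 mm off-centre at 20 N, lifted it, and a short upward kick made the tote pivot in the pads.
- I then clamped it at 120 N and jerked it sideways once to slide the nuts closer to the lip corner.

**Last checks:**

| Check | Measured | Limit |
|---|---|---|
| Tilt (scene camera) | about 31° | 15–45° |
| Lip corner height | about 82 mm | at least 50 mm |
| Nut distances from the lip corner | about 21, 38, 43 and 66 mm | under 90 mm |

- **Stillness:** two top pictures taken about 0.8 s apart looked the same.
- **Bystanders:** the jar and relay were found within 2 px of their starting pixels. The loupe was not found in the last scene picture, so I couldn't recheck it. I never worked closer than about 14 cm to it.
- **Disagreement:** earlier, just before the hard clamp, the wrist camera gave the tilt as 26°. The scene camera read about 31° soon after; both are inside the limits.

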